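# Zero the film shrinkage gauge with its setting bar

## Task

Zero the film shrinkage gauge: lay the wide steel setting bar flat in the gauge's bed, then swing the clamp arm fully closed across it, then turn the knob in small steps until the needle points exactly at the pointed brass index (not the square one), and last push the lock lever fully over, away from the robot. Move the needle only by its knob, and leave the narrow bar and everything else on the bench where it is.

Things in the scene. Friction and masses are not known exactly. Their poses are not given: they have to be found in the camera images.
- gauge: The shrinkage gauge: grey base plate 235 x 380 x 12 mm, fixed to the bench, with all the mechanisms. Origin on its underside; it spans x -110..+125, y -210..+170 mm of the origin. Its x axis points away from the robot, y to the left, z up. From the robot: bed and clamp left, knob mid-right with the scale behind it, lever at the right. At most 102 mm high.
- bed (a point): Centre of the floor of the bed: a shallow rectangular recess 158 mm long (along the gauge's y) and 44 mm wide (along its x), 12 mm above the bench, with rims 6 mm high and 6 mm thick. Axes as the gauge.
- wide_bar: The wide steel setting bar: 150 mm long (its x), 36 mm wide (its y), 8 mm thick, with an upright black grip block on its middle, 50 mm along x, 14 mm wide (y), from 8 to 38 mm above its underside. 0.36 kg. Origin at the centre of its underside. Either end may lead.
- narrow_bar: The narrow steel setting bar, not used: 150 x 18 x 8 mm with the same grip block. It lies on the same pad, parallel to the wide bar, 84 mm from it; which one is on the left varies. Origin at the centre of its underside.
- pad: Wooden pad fixed on the bench to the right of the gauge, 260 x 180 x 8 mm, on which both bars lie along its x axis. Origin at the centre of its underside.
- clamp (a joint): Swing clamp, a flat steel arm on a vertical pivot: 0 = fully closed, lying across the bed and pointing along the gauge's -x; opens clockwise seen from above, its post going to the gauge's +y (left), to 1.4 rad; starts open. Stays where left. Arm 20 mm wide, 24 to 32 mm above the bench: it clears the bar's plate by 4 mm and passes beside its grip block.
- clamp_pivot (a point): On the clamp's pivot axis, at the height to grip the post (55 mm above the bench).
- clamp_post (a point): On the axis of the upright black post at the free end of the clamp arm, to push or pinch: 18 mm diameter, from 32 to 72 mm above the bench; the point is 55 mm above the bench, 120 mm from the pivot.
- knob (a joint): Setting knob, turning about a vertical axis, clockwise seen from above is positive (rad). One rad moves the pointer 10 mm: clockwise towards the gauge's -y (right seen from the robot), anticlockwise to the left. Starts near 0, stops at +-4.6 rad. At 0 its bar grip lies along the gauge's x. Stays where it is left.
- knob_grip (a point): On the knob's axis at the height to grip, 54 mm above the bench. The knob has a raised black bar grip 60 mm long, 14 mm wide, from 30 to 62 mm above the bench, on a disc of 62 mm. The x axis of this point runs along the bar grip.
- pointer: The pointer carriage, an aluminium block 26 x 22 x 12 mm behind the knob, driven by the knob along the gauge's y, with a thin black needle over the white scale. Not to be touched.
- pointer_tip (a point): Tip of the black needle (3 mm wide, points along the gauge's +x), 33 mm above the bench.
- pointed_index: The pointed brass index on the far edge of the scale, 44 mm long, 28 mm wide, 8 mm thick, with a triangular point towards the needle. Origin on its centre line (underside); x and y axes as the gauge. The needle is set when its tip has the same y in this frame (0). The two indexes may be either way round.
- index_tip (a point): Point of the pointed index, 22 mm from its origin along -x.
- square_index: The square-ended brass index, 44 x 28 x 8 mm, not used. On the same line, on the other side of the needle's start.
- lever (a joint): Toggle lock lever on the right of the gauge: 0 = leaning towards the robot (unlocked), 1.0 = leaning away (locked, stop). Moves about the gauge's y axis and stays where it is left.
- lever_pivot (a point): On the lever's axis, 34 mm above the bench.
- lever_tip (a point): Centre of the black ball (26 mm diameter) at the lever's end, 60 mm from the lever's axis; 87 mm above the bench at 0 and at 1.0.
- tape_roll: Bystander: clear ring of tape, 64 mm across, 20 mm tall, lying on the wooden pad beyond the bars. Leave it alone.
- core: Bystander: white plastic film core, ring 76 mm across, 35 mm tall, on the bench left of the gauge's near corner. Leave it alone.
- film_roll: Bystander: black disc of wound film with a hole, 110 mm across, 35 mm tall, left of the gauge. Leave it alone.
- loupe: Bystander: black waisted loupe, 52 mm across, 55 mm tall, on the bench at the near right. Leave it alone.
- brush: Bystander: hand brush lying on the bench, to the right of the wooden pad. Leave it alone.
There are look-alikes about, which are no part of the job. Leave any brown look-alike of the wide_bar alone.

How it is judged:
By the outcome, as a careful person would: the job done as asked, in the order asked, and still so for the second after the job is handed in, with the robot touching nothing.
It also fails if it takes over 72 s, if anything falls off the work surface, if the arm or the gripper's body presses on something with over 40 N, if the wrist force passes 120 N, or if a joint passes its speed limit or range.

## Robot

A 6-joint arm with a two-finger parallel gripper is mounted at the origin on the work surface. World frame = base frame: x ahead of the robot, y to its left, z up, the work surface at z = 0. Lengths are in m, angles in rad, forces in N, time in s.
With the tool pointing down it reaches from about 0.275 to 0.875 m from the base axis. Payload 12.5 kg.
Tool frame: the origin (TCP) lies on the centre line of the jaws, within the pads' length; the fingertips stand r.finger_overhang ahead of it and the grasp point (between the pads) lies 3 mm ahead of it (r.finger_overhang is the distance from the TCP to the fingertips, in m); z points along the fingers, y is the line along which they close (so a half turn about z gives the same grasp; the last joint's range is limited). The gripper opens to 85 mm and grips with 20 to 120 N. Pads are 22 mm wide; open, the fingers measure 114 mm over their backs; the gripper's body (76 mm by 85 mm) begins 54 mm behind the grasp point. The pads swing forward as they close: fully open they stand 13 mm farther back than shut.
Start: joints at [1.178, 0.351, 1.652, -0, 1.139, -0.085], TCP at [0.167, 0.524, 0.253] pointing down, gripper open.
Joint ranges: [-2.75, 2.75], [-0.79, 2.1], [0.01, 2.65], [-1.57, 4.71], [0.07, 3.14], [-2.87, 2.87]. Speed limits (rad/s): [2.22, 2.22, 2.79, 3.14, 3.14, 3.14].

## Interface

Orientations are given as a unit quaternion [x, y, z, w].
In Python, from cell import r, optics gives the robot as it stands. The module is installed in compiled form; this text tells all that it offers. Calls block until the motion is done:
- r.move_to(position, orientation): joint-space move of the TCP to a pose.
- r.move_linear(position, rot=None, vel=0.15): straight line of the TCP; rot=None keeps the orientation; vel is the mean speed in m/s.
- r.set_joints(angles): joint-space move.
- r.set_gripper(opening, squeeze=None): opening from 0.0 (shut) to 1.0 (fully open); squeeze is the grip in N (None keeps the last); returns when the fingers have stopped.
- r.sleep(seconds).
- r.inverse_kinematics(position, orientation): joint angles nearest the present ones, or None.
- optics.get_image(name): name is "scene" or "top" or "wrist"; returns a dict with "pixels" (420x560x3 uint8, red, green, blue), "depth" (420x560 float32, m along the optical axis (not along the pixel's ray), 0 where there is no reading), "fx", "fy", "cx", "cy" (pixels), "camera_from_world" (4x4, takes a point from world to camera coordinates); the wrist camera has in their place "mount" (4x4, takes a point from camera to tool coordinates, whose origin is the TCP and whose axes are the flange's). Camera axes: x right, y down, z forward; pixel columns grow to the right and rows downward; lengths in m; the calibration is good to about 2 mm. A picture is of the moment at which its call begins: read the wrist's pose just before it.
A pose or a line that the arm cannot do raises r.PlanningError and nothing moves.
- r.hand_in(): hands the job in; it is judged then, once.
Readings, each from a call of its own:
- r.current_t(): time.
- r.current_q(): joint angles.
- r.current_qvel(): joint speeds.
- r.current_effort(): joint torques, N m.
- r.current_tool_pos(): TCP position.
- r.current_ee_rot(): TCP orientation.
- r.current_contact_force(): force on the tool from outside, world axes, zero at the start.
- r.current_torque(): the same for the moment, N m.
- r.current_opening(): opening from 0.0 (shut) to 1.0 (fully open).
- r.current_finger_force(): force on a finger pad.
Only numpy, scipy, OpenCV 4.12 (cv2) and the standard library are available. Lean on these libraries where they do the work, as an engineer would, in place of code of your own. Each camera call takes 0.05 s, during which the arm holds its last target. There are 200 camera calls.

## Working session

There is one attempt and no reset: what is moved stays moved. The work goes in short steps, each a Python script; the robot and the scene stay as the last script left them, time stands still between calls to the robot, and variables do not carry over. Pictures are saved under pics/ and viewed, at most 12 in all, crops included, and the job is handed in when it is done.

```bash
mkdir -p pics; cat > h.py <<'E'
import numpy as np, cv2
from cell import r, optics
from scipy.spatial.transform import Rotation as R
def shot(n):
    p=np.array(r.current_tool_pos());q=np.array(r.current_ee_rot())
    d=optics.get_image(n)
    if n=="wrist":
        T=np.eye(4);T[:3,:3]=R.from_quat(q).as_matrix();T[:3,3]=p
        d["wfc"]=T@d["mount"]
    else: d["wfc"]=np.linalg.inv(d["camera_from_world"])
    return d
def save(d,f): cv2.imwrite("pics/"+f,d["pixels"][:,:,::-1])
def onz(d,u,v,z):
    c=np.array([(u-d["cx"])/d["fx"],(v-d["cy"])/d["fy"],1.]);w=d["wfc"][:3,:3]@c;o=d["wfc"][:3,3]
    return o+w*(z-o[2])/w[2]
def cloud(d):
    v,u=np.mgrid[:420,:560];z=d["depth"]
    c=np.stack([(u-d["cx"])/d["fx"]*z,(v-d["cy"])/d["fy"]*z,z],-1)
    return c@d["wfc"][:3,:3].T+d["wfc"][:3,3]
def down(yaw): # tool z down; tool y (closing) axis at world angle yaw
    y=np.array([np.cos(yaw),np.sin(yaw),0]);z=np.array([0,0,-1.]);x=np.cross(y,z)
    return R.from_matrix(np.stack([x,y,z],1)).as_quat()
E
python3 - <<'E'
from h import *
for n in ["top","scene"]:
    d=shot(n);save(d,n+"0.png");np.savez("/tmp/"+n+".npz",**d);print(n,d["fx"],d["wfc"].round(3).tolist())
print(r.current_t(),r.finger_overhang,r.current_ee_rot(),shot("wrist")["mount"].round(3).tolist())
E
```

```text
top 506.8473038894727 [[0.011, -0.996, 0.086, 0.348], [-1.0, -0.012, -0.009, -0.039], [0.01, -0.086, -0.996, 1.568], [0.0, 0.0, 0.0, 1.0]]
scene 501.4765280154911 [[0.378, 0.696, -0.61, 1.309], [0.926, -0.285, 0.249, -0.368], [-0.001, -0.659, -0.752, 1.094], [0.0, 0.0, 0.0, 1.0]]
0.1 0.022 [ 1.53294520e-01  9.88180388e-01 -5.37435194e-04 -1.50633644e-04] [[-0.0, -0.961, -0.277, 0.069], [1.0, -0.0, -0.001, -0.001], [0.001, -0.277, 0.961, -0.12], [0.0, 0.0, 0.0, 1.0]]
```

View pics/top0.png

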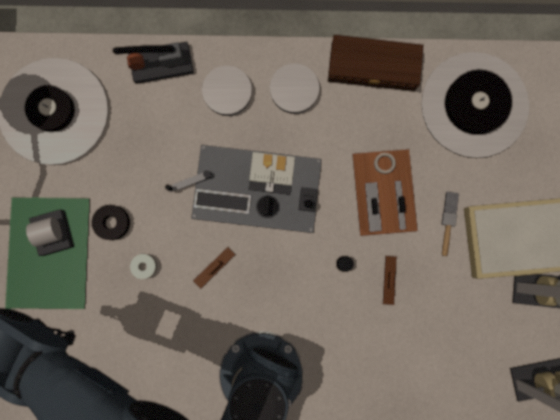

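View pics/scene0.png

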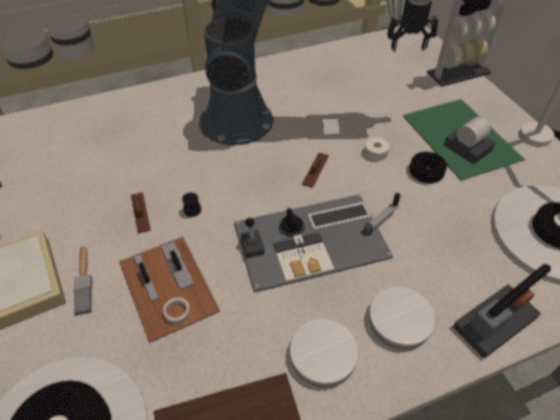

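The top view shows the gauge around (257,188) and the pad at (385,192). Two steel bars lie on the pad, at about (374,206) and (402,205). The brown look-alikes are at (214,267) and (390,280). The indexes are at about (267,161) and (281,163). An enlarged crop should settle which bar is wide and which index is pointed.

```bash
python3 - <<'E'
from h import *
t=dict(np.load("/tmp/top.npz"));s=dict(np.load("/tmp/scene.npz"))
a=cv2.resize(t["pixels"][140:240,160:420],None,fx=3,fy=3,interpolation=2)
b=cv2.resize(s["pixels"][195:285,230:400],None,fx=3,fy=3,interpolation=2)
c=np.zeros((580,800,3),np.uint8);c[:300,:780]=a;c[305:575,:510]=b
b2=cv2.resize(s["pixels"][225:335,110:220],(270,270),interpolation=2);c[305:575,520:790]=b2
cv2.imwrite("pics/crop.png",np.clip(c[:,:,::-1]*1.5,0,255).astype(np.uint8))
P=cloud(t);h=P[:,:,2]
for u,v in [(203,146),(321,155),(313,232),(193,220),(354,153),(410,150),(416,232),(361,235)]: print(u,v,onz(t,u,v,.012 if u<330 else .008).round(3),P[v,u].round(3))
E
```

```text
203 146 [0.694 0.193 0.012] [0.694 0.192 0.014]
321 155 [ 0.671 -0.175  0.012] [ 0.674 -0.176 -0.003]
313 232 [ 0.43  -0.151  0.012] [ 0.431 -0.152  0.005]
193 220 [0.463 0.218 0.012] [0.464 0.22  0.   ]
354 153 [ 0.679 -0.278  0.008] [ 0.68  -0.279  0.004]
410 150 [ 0.691 -0.454  0.008] [ 0.692 -0.455  0.006]
416 232 [ 0.434 -0.47   0.008] [ 0.435 -0.471  0.002]
361 235 [ 0.423 -0.3    0.008] [ 0.423 -0.3    0.006]
```

View pics/crop.png

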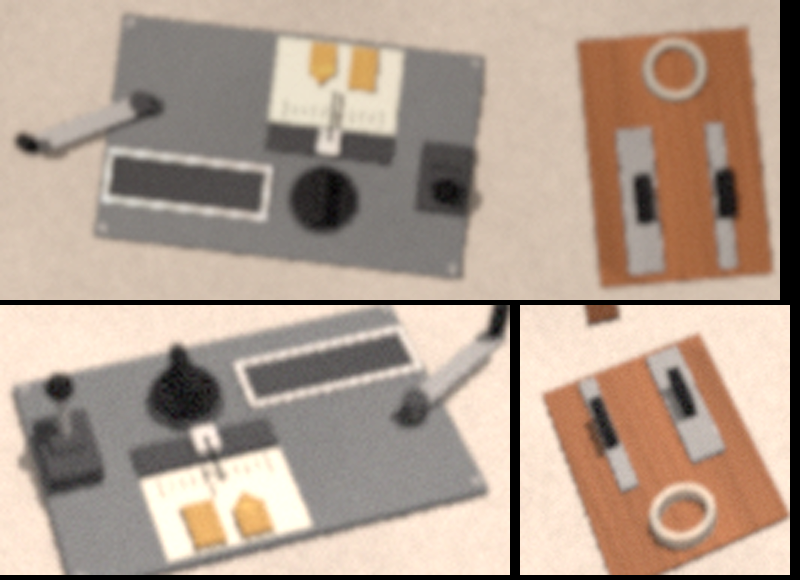

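The crop settles both. The wide bar is the left one on the pad (crop 640,200, top px 374,206): its plate is visibly about twice as wide as the one at crop (720,197), and it is steel rather than brown. The pointed index is the left one (crop 323,62), and the right one (364,68) is square. Next I look from close by with the wrist camera.

```bash
python3 - <<'E'
from h import *
r.move_to([.51,.03,.30],down(np.pi/2-.09))
d=shot("wrist");save(d,"w1.png");np.savez("/tmp/w1.npz",**d);print(r.current_t(),d["fx"])
r.move_to([.53,-.34,.22],down(np.pi/2+.06))
d=shot("wrist");save(d,"w2.png");np.savez("/tmp/w2.npz",**d);print(r.current_t())
E
```

```text
2.3583 309.3835035243699
3.825
```

View pics/w1.png

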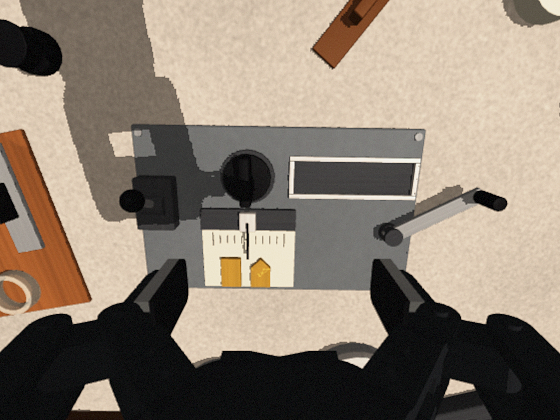

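View pics/w2.png

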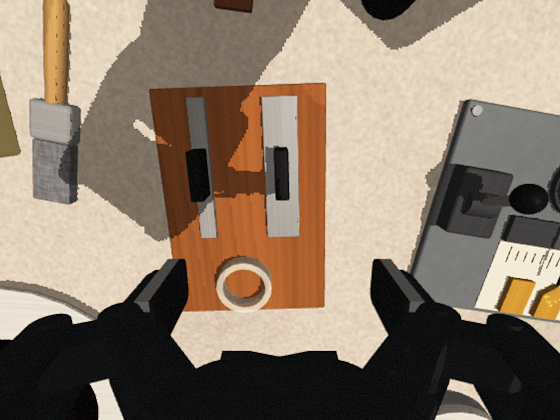

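w1 shows the bed rim spanning (290,156) to (419,200), the knob at (246,176), the needle near (247,240), the pointed index at (260,272) and the clamp post at (490,202). w2 shows the wide bar's plate at about (262–299, 97–237) with its grip at (282,173). Next I measure these.

```bash
cat > m.py <<'E'
from h import *
def rect(d,mask,z,box=True):
    cs,_=cv2.findContours(mask.astype(np.uint8),cv2.RETR_EXTERNAL,cv2.CHAIN_APPROX_NONE)
    c=max(cs,key=cv2.contourArea)[:,0,:]
    P=np.array([onz(d,u,v,z)[:2] for u,v in c])
    (cx,cy),(w,h),a=cv2.minAreaRect((P*1000).astype(np.float32))
    b=cv2.boxPoints(((cx,cy),(w,h),a));e=b[1]-b[0];f=b[2]-b[1]
    L=e if np.linalg.norm(e)>np.linalg.norm(f) else f
    return np.array([cx,cy])/1000,sorted([w,h]),(np.arctan2(L[1],L[0])+np.pi/4)%np.pi-np.pi/4
def roi(m,u0,v0,u1,v1):
    k=np.zeros_like(m);k[v0:v1,u0:u1]=m[v0:v1,u0:u1];return k
E
python3 - <<'E'
from m import *
d=dict(np.load("/tmp/w1.npz"));p=d["pixels"].astype(int);mn=p.min(2);sp=p.max(2)-mn
print("rim",rect(d,roi(mn>190,280,145,424,210),.018))
print("base rect",rect(d,cv2.morphologyEx(roi((sp<22)&(mn<150),125,120,430,292).astype(np.uint8),cv2.MORPH_OPEN,np.ones((5,5))),.012))
br=(p[:,:,0]-p[:,:,2]>80)
print("idxP",rect(d,roi(br,246,250,280,292),.022),"sq",rect(d,roi(br,215,250,244,292),.022))
C=cloud(d)
for n,(u,v) in dict(post=(494,204),pivot=(392,236),knob=(246,180),ball=(132,201),idx=(260,277),needle=(248,240),scale=(215,255),base=(330,240),bed=(350,180)).items(): print(n,C[v,u].round(4))
d=dict(np.load("/tmp/w2.npz"));p=d["pixels"].astype(int);mn=p.min(2);sp=p.max(2)-mn
C=cloud(d)
print("bar",rect(d,cv2.morphologyEx(roi((sp<25)&(mn>90),255,88,308,245).astype(np.uint8),cv2.MORPH_OPEN,np.ones((3,3))),.016))
print("block",rect(d,roi(p.max(2)<60,268,140,294,205),.046),C[180,282],C[110,280])
E
```

```text
rim (array([0.52850061, 0.12642014]), [46.93642044067383, 168.75706481933594], np.float32(1.4812896))
base rect (array([0.56586877, 0.02459047]), [239.87217712402344, 423.1862487792969], np.float32(1.4814262))
idxP (array([ 0.64830499, -0.00950493]), [25.992403030395508, 43.93022537231445], np.float32(-0.11446631)) sq (array([ 0.64309772, -0.05151404]), [27.321151733398438, 45.01469039916992], np.float32(-0.12428403))
post [0.558  0.2779 0.0715]
pivot [0.6016 0.1715 0.038 ]
knob [ 0.5055 -0.0086  0.0622]
ball [ 0.5099 -0.127   0.1021]
idx [ 0.6551 -0.0105  0.0208]
needle [ 0.5995 -0.0219  0.0143]
scale [ 0.6189 -0.072   0.0124]
base [0.6107 0.0934 0.0121]
bed [0.5268 0.1236 0.0132]
bar (array([ 0.51247559, -0.33890714]), [35.22880935668945, 147.84707641601562], np.float32(0.09316391))
block (array([ 0.51113007, -0.3391012 ]), [13.502601623535156, 50.43301010131836], np.float32(0.06879002)) [ 0.5170849  -0.33774293  0.04699254] [ 0.45224851 -0.34357941  0.01728306]
```

```bash
python3 - <<'E'
from m import *
d=dict(np.load("/tmp/w1.npz"));p=d["pixels"].astype(int)
print("inner@.018",rect(d,roi(p.max(2)<85,285,150,422,205),.018))
for u in (320,350,390): print(u,p[150:206,u].max(1).tolist())
E
python3 - <<'E'
from m import *
q=down(np.pi/2+.085)
r.set_gripper(.6)
r.move_to([.512,-.339,.10],q)
r.move_linear([.512,-.339,.043],vel=.12)
r.set_gripper(0,60)
print(r.current_opening(),r.current_contact_force(),r.current_finger_force(),r.current_t())
r.move_linear([.512,-.339,.16],vel=.15)
print(r.current_opening(),r.current_contact_force(),r.current_t())
q2=down(-.0895)
print(r.inverse_kinematics([.53,.126,.16],q2),r.inverse_kinematics([.53,.126,.16],down(np.pi-.0895)))
E
```

```text
inner@.018 (array([0.52366919, 0.12701973]), [42.63814926147461, 156.32276916503906], np.float32(1.4652541))
320 [129, 125, 123, 122, 122, 119, 141, 213, 245, 240, 238, 191, 60, 69, 70, 71, 68, 65, 73, 72, 70, 71, 70, 74, 69, 72, 68, 70, 72, 72, 69, 64, 65, 71, 69, 68, 68, 72, 67, 66, 68, 63, 65, 74, 171, 241, 238, 237, 214, 91, 118, 116, 119, 117, 119, 121]
350 [128, 123, 124, 126, 128, 126, 105, 175, 249, 243, 244, 229, 69, 72, 73, 72, 71, 73, 66, 66, 69, 73, 73, 74, 72, 69, 71, 70, 72, 71, 64, 67, 64, 69, 68, 69, 64, 66, 67, 64, 66, 67, 66, 69, 111, 206, 244, 241, 232, 182, 113, 119, 120, 117, 119, 121]
390 [125, 122, 130, 129, 124, 127, 125, 133, 203, 245, 244, 245, 219, 57, 71, 74, 70, 65, 68, 68, 70, 65, 70, 73, 69, 71, 67, 72, 67, 69, 72, 68, 69, 72, 70, 68, 68, 68, 70, 68, 66, 67, 66, 64, 68, 173, 245, 244, 243, 226, 118, 121, 125, 121, 128, 119]
0.15101467783706088 [-0.97702025  0.64182551  6.34005699] 59.898489117622375 5.8667
0.15185315314685643 [-0.33059246  0.75917861 -3.45527011] 6.8
[ 1.47942168e-01  4.57009573e-01  1.75071286e+00 -4.44089210e-16
  9.33870224e-01  2.37442168e-01] None
```

```bash
python3 - <<'E'
from m import *
q2=down(-.0895)
r.move_to([.5245,.1275,.16],q2)
r.move_linear([.5245,.1275,.085],vel=.15)
d=shot("wrist");save(d,"w3.png");np.savez("/tmp/w3.npz",**d);print(r.current_t(),r.current_tool_pos())
E
```

```text
9.6833 [0.52522203 0.1275052  0.08599669]
```

View pics/w3.png

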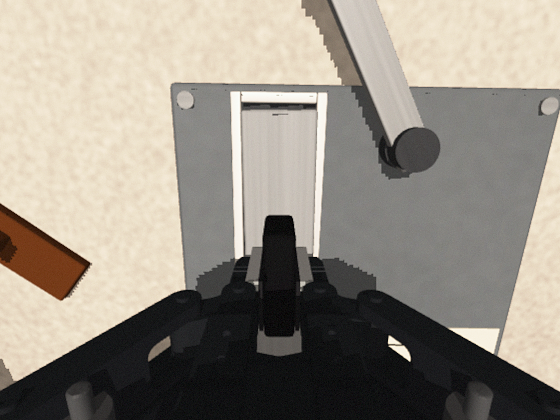

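```bash
python3 - <<'E'
from m import *
d=dict(np.load("/tmp/w3.npz"));p=d["pixels"].astype(int)
G=R.from_euler('z',-.0895).as_matrix()
def g(u,v,z): return (G.T@(onz(d,u,v,z)-[.5245,.1275,0]))[:2]*1000
for v in (120,150,180,210):
    row=p[v,222:336].min(1); print(v,row.tolist()) if v==150 else 0
    w=np.where(row>222)[0]+222; print(v,"rim outer",g(w.min()-.5,v,.018),g(w.max()+.5,v,.018))
print(p[85:120,280].min(1).tolist())
for v in (94,104,110): print(v,g(280,v,.018),g(280,v,.060))
C=cloud(d);print(C[150,280],C[150,237],C[98,280])
E
```

```text
120 rim outer [-26.42907642  68.94691605] [28.52286409 68.92105879]
150 [132, 130, 135, 136, 134, 133, 134, 131, 132, 105, 195, 236, 239, 238, 239, 241, 243, 247, 237, 151, 135, 172, 183, 185, 185, 182, 182, 186, 183, 182, 183, 183, 182, 187, 180, 188, 188, 186, 183, 186, 183, 185, 190, 186, 182, 183, 181, 183, 180, 181, 178, 181, 182, 184, 182, 181, 180, 177, 183, 183, 186, 187, 185, 189, 189, 188, 187, 189, 188, 191, 189, 187, 187, 186, 185, 184, 182, 183, 180, 185, 186, 184, 183, 181, 183, 187, 184, 190, 189, 186, 188, 184, 173, 157, 168, 232, 242, 240, 237, 235, 238, 233, 157, 123, 132, 127, 133, 131, 129, 131, 130, 130, 133, 135]
150 rim outer [-26.57167189  51.63310988] [28.0386893  51.60603685]
180 rim outer [-26.72204476  33.37498016] [27.52810733 33.3466437 ]
210 rim outer [-27.51456058  14.09345229] [27.62270924 14.06310471]
[113, 123, 125, 131, 129, 126, 141, 204, 246, 249, 246, 243, 239, 236, 234, 233, 220, 149, 52, 33, 30, 58, 77, 73, 100, 159, 171, 179, 159, 124, 185, 183, 180, 180, 183]
94 [ 1.91446046 83.23105334] [ 1.75263589 80.18262942]
104 [ 1.91758209 77.8068358 ] [ 1.75506036 75.96981861]
110 [ 1.91948067 74.50780143] [ 1.75653493 73.40756745]
[0.5312242  0.18258849 0.05830857] [0.50526212 0.18101347 0.01745538] [0.53365153 0.20805849 0.01830037]
```

```bash
python3 - <<'E'
from m import *
r.move_linear([.5242,.1283,.056],vel=.1)
print(r.current_contact_force(),r.current_tool_pos())
r.move_linear([.5242,.1283,.0475],vel=.05)
print(r.current_contact_force(),r.current_tool_pos())
r.set_gripper(.45)
r.move_linear([.5242,.1283,.17],vel=.2)
d=shot("wrist");np.savez("/tmp/w4.npz",**d);save(d,"w4.png")
P=cloud(d);t=np.abs(P[:,:,0]-.53)<.2
for x,y in [(0,.06),(0,.04),(0,-.04),(0,-.06),(.012,.06),(-.012,.06)]:
    g=R.from_euler('z',-.0895).apply([x,y,0])+[.5242,.1283,0]
    m=np.hypot(P[:,:,0]-g[0],P[:,:,1]-g[1])<.004; print(x,y,m.sum(),np.median(P[m][:,2]) if m.any() else 0)
print(r.current_t())
E
```

```text
[-1.05159995  0.05589716 -2.48215737] [0.5242734  0.12831629 0.05617749]
[0.88061011 0.9219658  0.09257248] [0.52486366 0.12841576 0.04790407]
0 0.06 73 0.020137599192596833
0 0.04 67 0.01986217205251345
0 -0.04 50 0.01998793682623881
0 -0.06 49 0.020154702276757974
0.012 0.06 72 0.019794575167550982
-0.012 0.06 72 0.0198898551048535
11.625
```

View pics/w4.png

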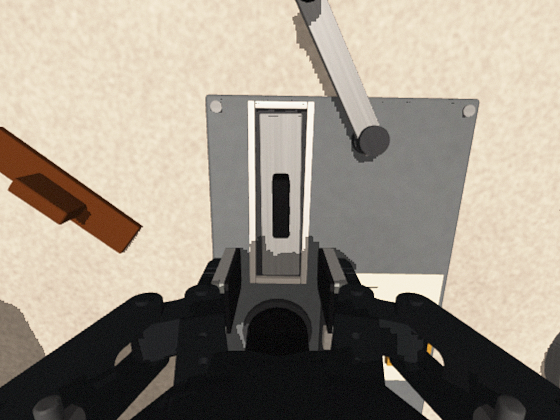

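The bar lies flat in the bed, with its plate top at a uniform 20 mm and its grip at (281,205). The clamp hub is at (374,139). Next is the clamp, so I measure the pivot and post.

```bash
python3 - <<'E'
from m import *
a=dict(np.load("/tmp/w1.npz"));b=dict(np.load("/tmp/w4.npz"))
C=cloud(b)
m=roi(np.abs(C[:,:,2]-C[138,374,2])<.003,350,115,395,165);m=m.astype(np.uint8)
k=cv2.connectedComponents(m)[1];k=k==k[138,374];print("hub",C[138,374],np.median(C[k],0),k.sum(), (C[k].max(0)+C[k].min(0))/2)
A=cloud(a);m=roi((A[:,:,2]>.066)&(A[:,:,2]<.076),460,180,515,220)
print("post top",(A[m].max(0)+A[m].min(0))/2,A[m].min(0),A[m].max(0),m.sum())
m=roi((A[:,:,2]>.028)&(A[:,:,2]<.04),370,180,480,250)
q=A[m][:,:2];c=q.mean(0);e=np.linalg.svd(q-c)[2][0] if len(q)<4000 else None
print("arm",c,e,m.sum(),np.arctan2(e[1],e[0]))
E
```

```text
hub [0.60394395 0.17619102 0.03902168] [0.60410303 0.17390566 0.0379466 ] 742 [0.60409591 0.17361794 0.03800115]
post top [0.55901512 0.28375203 0.06970729] [0.55052996 0.27503986 0.06604441] [0.56750027 0.2924642  0.07337016] 210
arm [0.58311164 0.22210977] [ 0.38165841 -0.92430344] 1569 -1.179206463688213
```

```bash
python3 - <<'E'
from m import *
pv=np.array([.604,.1737]);th0=1.959;L=.1195
def pose(th,z=.058): return [*(pv+L*np.array([np.cos(th),np.sin(th)])),z],down(th-np.pi/2)
p,q=pose(th0,.12);r.set_gripper(.5);r.move_to(p,q)
r.move_linear(pose(th0)[0],vel=.12);print(r.current_contact_force())
r.set_gripper(0,20);print(r.current_opening(),r.current_contact_force(),r.current_t())
for th in np.linspace(th0,3.052,9)[1:]:
    p,q=pose(th);r.move_linear(p,q,vel=.08);f=r.current_contact_force();print(th.round(3),np.round(f,1))
    if np.linalg.norm(f)>50: break
print(r.current_tool_pos(),r.current_opening(),r.current_t())
E
```

```text
[0.52270776 0.60704617 0.11841795]
0.20403153130526233 [-1.88324819 -1.06500709  5.91398662] 13.5583
2.096 [-1.1 -1.   5.4]
2.232 [-0.6 -0.8  6. ]
2.369 [0.1 0.2 6.5]
2.506 [ 0.4 -1.2  6.1]
2.642 [ 0.6 -0.8  6.3]
2.779 [ 0.2 -1.   6.5]
2.915 [0.9 0.8 6.1]
3.052 [ 2.1 21.8  0.8]
[0.48650885 0.18686987 0.05903527] 0.20397263953198108 16.3583
```

```bash
python3 - <<'E'
from m import *
p=np.array([.4850,.1844,.058])
for k in (.001,.002):
    r.move_linear(p+[0,-k,0],vel=.03);print(r.current_tool_pos(),np.round(r.current_contact_force(),1))
r.set_gripper(.4);tp=np.array(r.current_tool_pos())
r.move_linear([tp[0],tp[1],.13],vel=.2)
# knob overview
r.move_to([.51,-.01,.24],down(np.pi/2-.09))
d=shot("wrist");np.savez("/tmp/w5.npz",**d);save(d,"w5.png");print(r.current_t())
E
```

```text
[0.48648575 0.18672137 0.05904348] [ 0.8 29.1  1. ]
[0.4864803  0.18652646 0.05905657] [ 0.2 37.2 -1. ]
18.6167
```

View pics/w5.png

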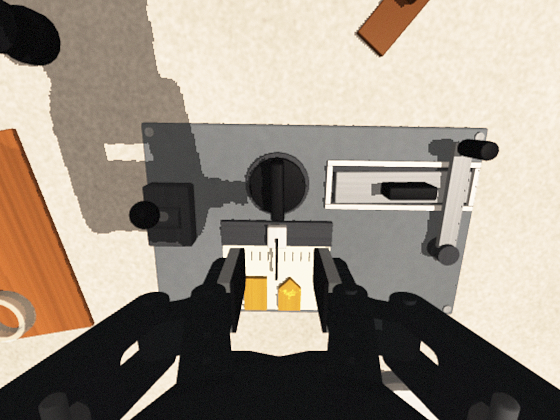

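The clamp arm is across the bed at its stop. The knob is at (278,186), the needle is near x=277 over rows 240–278, and the pointed index is at (290,293).

```bash
cat > n.py <<'E'
from m import *
G=R.from_euler('z',-.0895).as_matrix()
def measure(d,verbose=False):
    p=d["pixels"].astype(int);v,u=np.mgrid[:420,:560]
    def proj(z):
        c=np.stack([(u-d["cx"])/d["fx"],(v-d["cy"])/d["fy"],np.ones(u.shape)],-1)@d["wfc"][:3,:3].T;o=d["wfc"][:3,3]
        return (o+c*((z-o[2])/c[...,2])[...,None])@G
    ip=G.T@np.array([.648,-.0095,0])
    Q=proj(.021);br=(p[...,0]-p[...,2]>80)&(np.hypot(Q[...,0]-ip[0],Q[...,1]-ip[1])<.028)
    n,l,st,ce=cv2.connectedComponentsWithStats(br.astype(np.uint8));best=None
    k=min([i for i in range(1,n) if st[i,4]>80],key=lambda i:abs(Q[l==i][:,1].mean()-ip[1]))
    q=Q[l==k];e=q[q[:,0]>q[:,0].min()+.012]
    iy=(np.percentile(e[:,1],2)+np.percentile(e[:,1],98))/2;tip=q[q[:,0].argmin()]
    N=proj(.033)
    dark=(p.max(2)<60)&(N[...,0]>tip[0]-.032)&(N[...,0]<tip[0]-.006)&(np.abs(N[...,1]-iy)<.045)
    n,l,st,ce=cv2.connectedComponentsWithStats(dark.astype(np.uint8))
    out=[(st[i,4],N[l==i].mean(0)[:2].round(4),np.ptp(N[l==i],0)[:2].round(4),ce[i].round(1)) for i in range(1,n) if st[i,4]>15]
    return iy,np.ptp(e[:,1]),tip[:2],out
E
python3 - <<'E'
from n import *
d=dict(np.load("/tmp/w5.npz"));print(*measure(d),sep="\n")
d1=dict(np.load("/tmp/w1.npz"));print(*measure(d1),sep="\n")
C=cloud(d);m=roi((C[:,:,2]>.057)&(C[:,:,2]<.067),245,145,310,225)
q=C[m]@G; print("knob top",m.sum(),q.min(0),q.max(0),C[m].mean(0))
p=C[m][:,:2];e=np.linalg.svd(p-p.mean(0),full_matrices=False)[2][0];print(np.arctan2(e[1],e[0]))
E
```

```text
0.0479474164318143
0.02738622734707164
[0.62265383 0.04902257]
[(np.int32(21), array([0.6034, 0.0322]), array([0.0243, 0.0012]), array([276., 267.])), (np.int32(205), array([0.6052, 0.0819]), array([0.0243, 0.0148]), array([318.8, 268.5]))]
0.04812951584569536
0.0263351338314008
[0.62506726 0.04861832]
[(np.int32(21), array([0.6043, 0.0323]), array([0.0235, 0.002 ]), array([247.2, 248.8]))]
knob top 819 [0.47910621 0.02594597 0.05807263] [0.53804099 0.03977232 0.06426476] [ 0.50825009 -0.01227577  0.06152465]
-0.08130645954439591
```

```bash
python3 - <<'E'
from n import *
c=[.5084,-.0122];y0=np.pi/2-.086-np.pi
r.set_gripper(.45);r.move_to([*c,.12],down(y0))
r.move_linear([*c,.058],vel=.12);r.set_gripper(0,40)
print(r.current_opening(),np.round(r.current_contact_force(),1),np.round(r.current_tool_pos(),4),r.current_t(),np.round(r.current_q(),2))
for a in np.arange(.29,1.46,.29):
    r.move_to([*c,.058],down(y0+a))
    e=R.from_quat(r.current_ee_rot()).as_matrix()[:2,1];print(round(a,2),np.arctan2(e[1],e[0])-y0,np.round(r.current_contact_force(),1),np.round(r.current_torque(),2),r.current_t())
r.set_gripper(.3);r.move_linear([*c,.13],vel=.2)
r.move_to([.53,.0,.22],down(np.pi/2-.09))
d=shot("wrist");np.savez("/tmp/w6.npz",**d);save(d,"w6.png");print(r.current_t(),*measure(d),sep="\n")
E
```

```text
0.15619697983384376 [-0.4  8.4  5.4] [ 0.509  -0.0115  0.059 ] 22.4833 [-0.11  0.57  1.89  0.    0.68  1.54]
0.29 0.2904507668041447 [-0.   8.8  5. ] [ 1.34 -0.07  0.02] 22.8667
0.58 0.5804287369396224 [0.  9.1 4.4] [ 1.35 -0.08 -0.01] 23.25
0.87 0.8703950549105995 [0.6 9.3 4.5] [ 1.53 -0.07  0.02] 23.6333
1.16 1.1603428766472352 [0.6 9.5 4.6] [ 1.62 -0.17  0.09] 24.0167
1.45 1.450289585988083 [-0.1  9.7  5.1] [ 1.69 -0.16  0.04] 24.4
26.7083
0.048151270491959455
0.027088319294949113
[0.62399298 0.04987881]
[(np.int32(160), array([0.6071, 0.014 ]), array([0.0249, 0.0101]), array([249.1, 262.1])), (np.int32(25), array([0.6048, 0.0466]), array([0.0249, 0.0011]), array([279.1, 260.1])), (np.int32(148), array([0.6074, 0.0787]), array([0.0249, 0.0101]), array([308.6, 262.3]))]
```

View pics/w6.png

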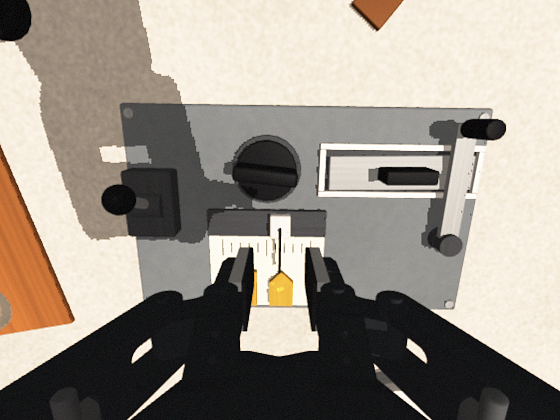

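```bash
cat > s.py <<'E'
from n import *
def sub(d,uc,ic,rows_n,rows_i):
    p=d["pixels"].astype(float);N=[];I=[]
    for v in rows_n:
        u=np.arange(uc-4,uc+5);g=p[v,u].max(1);w=np.clip(200-g,0,None)
        w[g>120]*=(g[g>120]<190); N.append((G.T@onz(d,(w*u).sum()/w.sum(),v,.033))[:2])
    for v in rows_i:
        u=np.arange(ic-17,ic+18);s=p[v,u,0]-p[v,u,2]
        k=np.where(s>60)[0];f=lambda a,b:a+(60-s[a])/(s[b]-s[a])*(b-a)
        l=f(k[0]-1,k[0]);h=f(k[-1]+1,k[-1])
        a=(G.T@onz(d,u[0]+l,v,.021));b=(G.T@onz(d,u[0]+h,v,.021));I.append([a[0],(a[1]+b[1])/2,b[1]-a[1]])
    N=np.array(N);I=np.array(I)
    print("needle y",np.median(N[:,1]),"std",N[:,1].std(),"slope",np.polyfit(N[:,0],N[:,1],1)[0])
    print("index y",np.median(I[:,1]),"std",I[:,1].std(),"width",np.median(I[:,2]),"slope",np.polyfit(I[:,0],I[:,1],1)[0])
    return np.median(I[:,1])-np.median(N[:,1])
E
python3 - <<'E'
from s import *
d=dict(np.load("/tmp/w6.npz"));p=d["pixels"]
for v in (245,255,265): print(p[v,268:292].max(1).tolist())
print((p[295,258:302,0].astype(int)-p[295,258:302,2]).tolist())
print(sub(d,279,281,range(242,268),range(284,302)))
E
```

```text
[255, 253, 253, 255, 232, 178, 148, 66, 255, 255, 217, 40, 6, 255, 255, 249, 196, 250, 254, 253, 253, 253, 254, 255]
[254, 254, 255, 232, 173, 174, 169, 253, 255, 255, 201, 7, 68, 255, 255, 254, 253, 253, 253, 253, 253, 253, 253, 253]
[253, 253, 253, 254, 243, 253, 255, 255, 255, 253, 149, 13, 66, 255, 255, 253, 253, 253, 253, 253, 253, 253, 253, 253]
[10, 13, 13, 14, 14, 13, 13, 12, 10, 36, 55, 148, 176, 174, 172, 171, 171, 173, 172, 173, 169, 172, 172, 174, 172, 173, 169, 170, 171, 172, 165, 167, 172, 177, 149, 18, 10, 13, 15, 12, 12, 12, 14, 12]
needle y 0.046735355055551306 std 0.00044787460554230804 slope 0.020947016954181844
index y 0.048000967851605895 std 6.0977780663024726e-05 width 0.02858033264766723 slope -0.0082712319763433
0.0012656127960545896
```

```bash
sed -i 's/uc-4,uc+5/uc-2,uc+4/; s/w\[g>120\].*; N/N/' s.py; python3 - <<'E'
from s import *
d=dict(np.load("/tmp/w6.npz"))
print(sub(d,279,281,range(242,270),range(284,302)))
print(sub(d,279,281,range(256,270),range(278,290)))
w=d["wfc"];print(G.T@w[:3,3])
# base long edges at z=.012: top edge in image (near side) & far side
p=d["pixels"].astype(int)
def edge(us,v0,v1):
    P=[]
    for u in us:
        g=p[v0:v1,u].min(1); k=np.abs(np.diff(g)).argmax(); P.append(onz(d,u,v0+k+.5,.012))
    P=np.array(P);y=P[:,1];x=P[:,0];f=np.polyfit(y,x,1);k=np.abs(np.polyval(f,y)-x)<.0015;return np.polyfit(y[k],x[k],1)[0],k.sum()
print(edge(range(215,480),92,118),edge(list(range(330,440)),292,320))
E
```

```text
needle y 0.046949782697467454 std 0.00018297542289929698 slope -0.017021084173063913
index y 0.048000967851605895 std 6.0977780663024726e-05 width 0.02858033264766723 slope -0.0082712319763433
0.0010511851541384412
needle y 0.04693859254847234 std 0.00018097097861581425 slope -0.03304733883000035
index y 0.04808210381830656 std 0.00031675685977683085 width 0.028458874133910086 slope -0.06186744665092685
0.0011435112698342242
[0.45820358 0.04675502 0.33987363]
(np.float64(0.1056551755134009), np.int64(265)) (np.float64(0.1973706598862299), np.int64(23))
```

```bash
sed -i "s/'z',-.0895/'z',-.1055/" n.py; python3 - <<'E'
from s import *
d=dict(np.load("/tmp/w6.npz"))
print(sub(d,279,281,range(242,270),range(284,302)))
E
```

```text
needle y 0.05651596054343633 std 8.666834955808345e-05 slope -0.001020760217196398
index y 0.058415421858186704 std 5.75839195407273e-05 width 0.028577428593074355 slope 0.0077283278672843556
0.0018994613147503767
```

```bash
cat > turn.py <<'E'
from s import *
def turn(a0,a1):
    c=[.5088,-.0115];y0=np.pi/2-.086-np.pi
    r.set_gripper(.35);r.move_to([*c,.12],down(y0+a0));r.move_linear([*c,.058],vel=.15);r.set_gripper(0,40)
    n=max(1,int(np.ceil(abs(a1-a0)/.1)))
    for a in np.linspace(a0,a1,n+1)[1:]: r.move_to([*c,.058],down(y0+a))
    print(np.round(r.current_contact_force(),1))
    r.set_gripper(.3);r.move_linear([*c,.13],vel=.2)
    r.move_to([.53,.0,.22],down(np.pi/2-.09));return shot("wrist")
E
python3 - <<'E'
from turn import *
d=turn(1.45,1.63);save(d,"w7.png");np.savez("/tmp/w7.npz",**d)
print(r.current_t());p=d["pixels"]
for v in (245,255,265): print(p[v,268:292].max(1).tolist())
print(sub(d,281,281,range(242,270),range(284,302)))
E
```

```text
[-2.6  0.5  5.1]
31.9083
[255, 253, 253, 253, 254, 255, 225, 61, 204, 255, 255, 255, 148, 16, 72, 225, 200, 252, 255, 253, 253, 253, 254, 255]
[254, 253, 253, 254, 255, 232, 169, 170, 169, 252, 255, 255, 148, 9, 145, 255, 255, 253, 253, 253, 253, 253, 253, 253]
[253, 253, 253, 253, 253, 254, 243, 252, 254, 254, 255, 239, 95, 7, 218, 255, 254, 253, 253, 253, 253, 253, 253, 253]
needle y 0.058232557151449704 std 0.0002021542506730592 slope -0.016105537160702232
index y 0.05839668040071697 std 5.554309409290586e-05 width 0.028570268616109184 slope 0.006891129826265115
0.00016412324926726868
```

```bash
python3 - <<'E'
from s import *
d=dict(np.load("/tmp/w7.npz"));p=d["pixels"].astype(float)
print(sub(d,281,281,range(250,270),range(284,302)))
# apex: midpoints of triangle rows
for v in range(264,300,2):
    s=p[v,262:302,0]-p[v,262:302,2];k=np.where(s>60)[0]
    if len(k)>1:
        f=lambda a,b:a+(60-s[a])/(s[b]-s[a])*(b-a);a,b=262+f(k[0]-1,k[0]),262+f(k[-1]+1,k[-1])
        A,B=G.T@onz(d,a,v,.021),G.T@onz(d,b,v,.021);print(v,round(a,1),round(b,1),((A+B)/2)[:2].round(4),(B-A)[1].round(4))
for z in (.0125,.021,.03):
    print(z,(G.T@onz(d,281.5,290,z))[:2].round(4))
c=cv2.resize(d["pixels"][225:310,240:325],(595,595),interpolation=cv2.INTER_NEAREST);cv2.imwrite("pics/n7.png",c[:,:,::-1])
E
```

```text
needle y 0.058169145493984636 std 0.0001646709183242738 slope -0.01936795800907723
index y 0.05839668040071697 std 5.554309409290586e-05 width 0.028570268616109184 slope 0.006891129826265115
0.0002275349067323365
274 276.1 285.8 [0.6268 0.0587] 0.0111
276 273.5 288.3 [0.6293 0.0587] 0.0168
278 271.4 290.2 [0.6319 0.0587] 0.0215
280 269.5 292.4 [0.6344 0.0588] 0.0263
282 268.2 292.7 [0.637  0.0583] 0.0281
284 268.0 292.8 [0.6396 0.0583] 0.0285
286 268.1 292.8 [0.6421 0.0583] 0.0285
288 268.1 292.7 [0.6447 0.0583] 0.0285
290 268.1 292.7 [0.6473 0.0583] 0.0286
292 268.1 292.7 [0.65   0.0584] 0.0286
294 268.0 292.7 [0.6526 0.0584] 0.0287
296 268.0 292.6 [0.6552 0.0584] 0.0287
298 268.1 292.5 [0.6579 0.0584] 0.0286
0.0125 [0.6524 0.0598]
0.021 [0.6473 0.0597]
0.03 [0.642  0.0595]
```

View pics/n7.png

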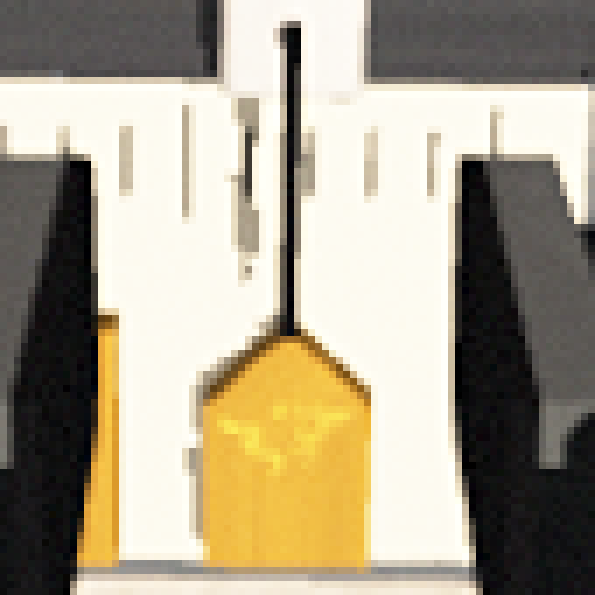

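The needle tip at (281,271) points at the pointed index's apex and is about 0.25–0.35 mm short to the left. I give the knob one last small turn, then move to the lever.

```bash
python3 - <<'E'
from turn import *
d=turn(1.63,1.66);np.savez("/tmp/w8.npz",**d)
print(r.current_t())
print(sub(d,281,281,range(250,270),range(284,302)))
p=d["pixels"]
for v in (255,265): print(p[v,276:288].max(1).tolist())
C=cloud(d);m=roi((C[:,:,2]>.078)&(C[:,:,2]<.106),95,175,145,225)
print("ball",m.sum(),C[m].min(0),C[m].max(0))
E
```

```text
[-2.2  0.2  5.2]
36.6917
needle y 0.05864790454492949 std 0.0001571272588571986 slope -0.01935382915674555
index y 0.05840604788501193 std 5.4585418745365145e-05 width 0.028569862334379366 slope 0.0068843930044567335
-0.00024185665991756367
[167, 252, 255, 255, 204, 6, 66, 255, 255, 254, 253, 253]
[255, 254, 255, 255, 147, 8, 147, 255, 255, 253, 253, 253]
ball 860 [ 0.49933104 -0.14346124  0.08471991] [ 0.52493323 -0.11959331  0.10465376]
```

```bash
python3 - <<'E'
from turn import *
b=np.array([.512,-.1315,0]);g=np.array([np.cos(.1055),-np.sin(.1055),0])
P=lambda s,z=.092:(b+g*s+[0,0,z]).tolist()
q=down(np.pi/2-.1055)
r.set_gripper(0,20)
r.move_to(P(-.06,.16),q);r.move_linear(P(-.06),vel=.2)
print(r.current_t(),np.round(r.current_contact_force(),1))
for s in [-.025,0,.015,.025,.029,.031,.033,.035,.037,.039,.041,.043]:
    r.move_linear(P(s),vel=.08 if s<.026 else .04)
    f=np.array(r.current_contact_force());a=(np.array(r.current_tool_pos())-b)@g;print(s,round(a,4),np.round(f,1))
    if f@g<-22: break
r.move_linear(P(-.02),vel=.15);r.move_linear(P(-.02,.2),vel=.25)
r.move_to([.50,0,.30],down(np.pi/2-.09))
d=shot("wrist");np.savez("/tmp/w9.npz",**d);save(d,"w9.png");print(r.current_t())
C=cloud(d);m=(C[:,:,2]>.078)&(C[:,:,2]<.106)&(np.hypot(C[:,:,0]-.54,C[:,:,1]+.132)<.06)
c=(C[m].min(0)+C[m].max(0))/2;print("ball",m.sum(),c,(c-b)@g)
E
```

```text
38.2333 [-0.2  0.8  1. ]
-0.025 -0.0251 [-0.6  0.5  0. ]
0 -0.0002 [-0.4 -0.2 -0.4]
0.015 0.0149 [-0.4 -0.2  0.5]
0.025 0.0243 [-2.8  1.2 -0.3]
0.029 0.025 [-23.5   1.2  13.6]
41.9583
ball 417 [ 0.55936828 -0.13754199  0.09133771] 0.04774116219495242
```

View pics/w9.png

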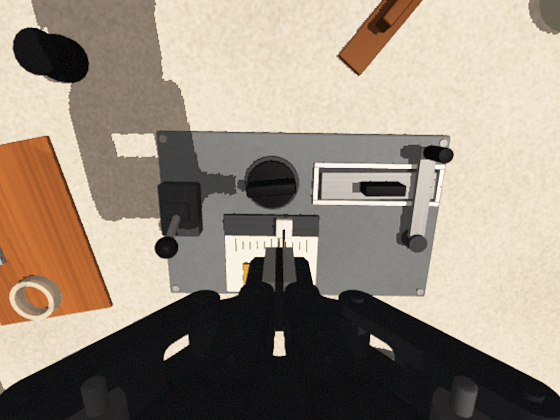

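```bash
python3 - <<'E'
from turn import *
b=np.array([.512,-.1315,0]);g=np.array([np.cos(.1055),-np.sin(.1055),0])
def ball(f,u,v,w=26):
    d=dict(np.load(f));m=roi(d["pixels"].max(2)<45,u-w,v-w,u+w,v+w).astype(np.uint8)
    dt=cv2.distanceTransform(m,cv2.DIST_L2,5);_,rad,_,(x,y)=cv2.minMaxLoc(dt)
    o=onz(d,x,y,.087);print(f,x,y,rad,o,(o-b)@g, d["depth"][y,x]*.013/rad if 0 else d["fx"]*.013/d["depth"][y,x])
ball("/tmp/w9.npz",166,247,18);ball("/tmp/w8.npz",119,200,20);ball("/tmp/w1.npz",132,201,16)
E
```

```text
/tmp/w9.npz 166 247 10.590700149536133 [ 0.55984859 -0.13809803  0.087     ] 0.04827735746684275 11.565758003712633
/tmp/w8.npz 119 199 15.0 [ 0.51225558 -0.13450492  0.087     ] 0.000570588496268276 16.357289463638647
/tmp/w1.npz 133 200 11.1968994140625 [ 0.51217264 -0.13342404  0.087     ] 0.0003742858614618305 12.142512393914124
```

The ball moved only 48 mm of the expected 57 mm, so the lever may not be at its stop. I push again, higher on the ball and more firmly, and look again.

```bash
python3 - <<'E'
from turn import *
b=np.array([.512,-.1315,0]);g=np.array([np.cos(.1055),-np.sin(.1055),0])
P=lambda s,z=.100:(b+g*s-[0,.002,0]+[0,0,z]).tolist()
r.move_to(P(0,.18),down(np.pi/2-.1055));r.move_linear(P(0),vel=.2)
for s in [.018,.022,.025,.027,.029,.031,.033,.035,.037,.039,.041]:
    r.move_linear(P(s),vel=.05)
    f=np.array(r.current_contact_force());a=(np.array(r.current_tool_pos())-b)@g;print(s,round(a,4),np.round(f,1))
    if f@g<-33: break
r.move_linear(P(-.01),vel=.15);r.move_linear(P(-.01,.2),vel=.25)
r.move_to([.53,-.06,.28],down(np.pi/2-.1055))
d=shot("wrist");np.savez("/tmp/w10.npz",**d);save(d,"w10.png");print(r.current_t())
m=(d["pixels"].max(2)<45).astype(np.uint8);C=cloud(d)
k=(np.abs(C[:,:,2]-.095)<.012)&(np.hypot(C[:,:,0]-.55,C[:,:,1]+.135)<.05)
v,u=np.where(k);print("ball px",u.mean(),v.mean(),np.ptp(u),np.ptp(v),"pos",onz(d,u.mean(),v.mean(),.087),C[k].max(0),C[k].min(0))
# housing: heights in gauge frame around lever
Q=C@G;bb=G.T@b
for x in np.arange(-.03,.1,.006):
    mm=(np.abs(Q[:,:,0]-bb[0]-x)<.003)&(np.abs(Q[:,:,1]-bb[1]+.014)<.004);print(round(x,3),np.median(Q[mm][:,2]).round(3) if mm.any() else None,end="; ")
E
```

```text
0.018 0.0183 [0.5 0.2 0.5]
0.022 0.0223 [-0.2 -0.3 -0.9]
0.025 0.0245 [-4.8 -0.1  2.8]
0.027 0.0249 [-15.3   0.2   8.5]
0.029 0.0253 [-23.7   0.8  15.4]
0.031 0.0256 [-35.5   0.5  23.4]
46.5667
ball px 209.1627906976744 224.99577167019027 24 24 pos [ 0.56046103 -0.13852562  0.087     ] [ 0.57221078 -0.12548566  0.10132556] [ 0.54767286 -0.15058501  0.08301495]
-0.03 0.012; -0.024 0.012; -0.018 0.012; -0.012 0.036; -0.006 0.037; -0.0 0.037; 0.006 0.037; 0.012 0.044; 0.018 0.047; 0.024 0.046; 0.03 0.044; 0.036 0.037; 0.042 0.037; 0.048 0.039; 0.054 0.094; 0.06 None; 0.066 None; 0.072 None; 0.078 None; 0.084 None; 0.09 0.012; 0.096 0.012;
```

View pics/w10.png

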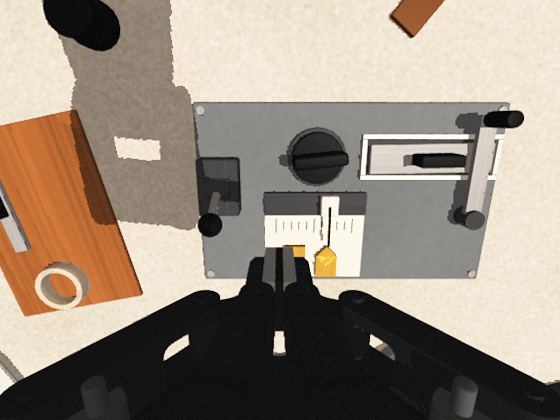

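```bash
python3 - <<'E'
from turn import *
d=dict(np.load("/tmp/w10.npz"));print(*measure(d),sep="\n")
d=dict(np.load("/tmp/w8.npz"));print(*measure(d),sep="\n")
d=dict(np.load("/tmp/w10.npz"));p=d["pixels"]
for v in range(215,262,6): print(v,p[v,316:342].max(1).tolist())
for v in range(252,272,4):
    s=p[v,:,0].astype(int)-p[v,:,2];k=np.where(s[312:345]>60)[0]+312;print(v,k.min(),k.max(),(G.T@onz(d,(k.min()+k.max())/2,v,.021))[:2])
E
```

```text
0.057957235280907335
0.02810539538424081
[0.6238836 0.0577935]
[(np.int32(22), array([0.6052, 0.0584]), array([0.0243, 0.0014]), array([328.5, 236. ]))]
0.05859931186064719
0.02721770369727903
[0.62540247 0.06217466]
[(np.int32(167), array([0.6077, 0.0236]), array([0.0251, 0.011 ]), array([249. , 263.1])), (np.int32(24), array([0.6074, 0.0583]), array([0.0238, 0.0022]), array([281. , 263.2])), (np.int32(160), array([0.6081, 0.0886]), array([0.025 , 0.0103]), array([308.8, 264.2]))]
215 [218, 219, 214, 211, 153, 190, 246, 249, 247, 246, 248, 254, 178, 26, 13, 244, 253, 247, 249, 248, 249, 250, 235, 215, 220, 219]
221 [253, 252, 253, 255, 227, 115, 138, 253, 255, 252, 253, 255, 194, 10, 71, 255, 255, 252, 252, 254, 248, 247, 252, 252, 252, 252]
227 [253, 252, 252, 254, 245, 123, 247, 255, 253, 253, 255, 250, 139, 11, 165, 255, 254, 252, 253, 255, 179, 240, 254, 252, 252, 252]
233 [251, 252, 255, 225, 159, 159, 237, 254, 253, 252, 255, 233, 85, 5, 228, 255, 253, 251, 252, 252, 252, 252, 252, 252, 252, 252]
239 [252, 251, 252, 254, 222, 153, 156, 247, 253, 253, 255, 207, 38, 67, 253, 255, 252, 252, 252, 252, 252, 252, 252, 252, 251, 252]
245 [251, 251, 251, 252, 252, 254, 251, 206, 146, 164, 216, 122, 2, 133, 250, 254, 251, 252, 251, 252, 252, 252, 252, 251, 252, 251]
251 [206, 154, 127, 89, 110, 185, 235, 238, 237, 235, 238, 238, 237, 240, 243, 216, 188, 239, 252, 252, 252, 252, 251, 251, 251, 251]
257 [229, 246, 249, 250, 251, 251, 249, 249, 247, 242, 244, 244, 247, 245, 238, 241, 244, 247, 247, 240, 243, 251, 251, 252, 252, 251]
252 318 333 [0.63245819 0.05749658]
256 316 336 [0.63822875 0.0584058 ]
260 315 336 [0.64404548 0.05798601]
264 315 336 [0.64990689 0.05823359]
268 315 335 [0.65581487 0.05780984]
```

```bash
python3 -c "
from cell import r
print(r.current_t(),r.current_contact_force(),r.hand_in())"
```

```text
the job is handed in; nothing more can be done
46.5667 [0.4953793  0.48313823 0.42501925] None
```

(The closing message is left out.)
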